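# Take up the bearing play of a melanger roller stone

### The arm

A 6-joint arm with a two-finger parallel gripper is mounted at the origin on the work surface. World frame = base frame: x ahead of the robot, y to its left, z up, the work surface at z = 0. Lengths are in m, angles in rad, forces in N, time in s.
With the tool pointing down it reaches from about 0.425 to 0.95 m from the base axis. Payload 14.7 kg.
Tool frame: the origin (TCP) lies between the finger pads; the fingertips stand 17 mm ahead of it and the grasp point (between the pads) lies 2 mm behind it (ctrl.finger_overhang is the distance from the TCP to the fingertips, in m); x points along the fingers, z is the direction in which the jaws open and shut, and the axes are right-handed (so a half turn about x gives the same grasp; the last joint's range is limited). The gripper opens to 85 mm and grips with 20 to 120 N. Pads are 22 mm wide; open, the fingers measure 114 mm over their backs; the gripper's body (76 mm by 85 mm) begins 54 mm behind the grasp point. The pads swing forward as they close: fully open they stand 13 mm farther back than shut.
Start: joints at [-1.386, 0.48, 1.596, -0, 1.065, -0.047], TCP at [0.149, -0.633, 0.248] pointing down, gripper open.
Joint ranges: [-2.75, 2.75], [-0.82, 2.05], [0.23, 2.67], [-1.56, 4.7], [0.09, 2.69], [-2.92, 2.92]. Speed limits (rad/s): [1.89, 1.89, 2.39, 3.01, 3.01, 3.01].

### API

Orientations are given as a unit quaternion [x, y, z, w].
In Python, from bench import ctrl, read_camera, order gives the robot as it stands. The module is installed in compiled form; this text tells all that it offers.
- The arm moves only by the shell command python3 -m handwheel 'ROWS' [OPENING] [FORCE]. ROWS is JSON, a list of rows, each an object of numbers: "dx", "dy", "dz": the shift along the tool's x, y, z in m; "wx", "wy", "wz": the turn, a rotation vector about the tool's x, y, z in rad. A call has 1 to 8 rows; each row shifts and turns the commanded pose from where the row before left it, along the tool's axes as they then stand; what a row does not reach is not made up. A row lasts 1/8 s, in which the tool goes at most 62.5 mm and 10.7 degrees, less where a joint would pass 70% of its speed; a pose out of reach is approached as far as the arm can. A call is refused whole if a number of a shift passes 0.0625 or a number of a turn 0.188, either way. A call with a gripper value outside its range is refused whole. OPENING is the finger opening in m, from 0 to 0.0854, set as the call begins (- or left out, the last holds). The fingers move at their own pace and stop on an object; FORCE is the grip in N (left out, the last holds). Time passes only in rows, so rows that do not move let the fingers close. It gives the time, the measured TCP pose, the force and the opening at its end, in the units of the state.
- ctrl.get_obs(): the state, without advancing time (a new reading comes with each control period).
- read_camera(name): name is "scene" or "side" or "wrist"; returns a dict with "image" (384x512x3 uint8, red, green, blue), "intrinsics" (3x3 intrinsics, pixels), "extrinsics" (4x4, takes a point from camera to world coordinates); the wrist camera has in their place "hand_eye" (4x4, takes a point from camera to tool coordinates, whose origin is the TCP and whose axes are the tool frame's). Camera axes: x right, y down, z forward; pixel columns grow to the right and rows downward; lengths in m; the calibration is good to about 2 mm. A picture is of the moment at which its call begins: read the wrist's pose just before it. There is no depth.
- order.close_job(): hands the job in, once; it reports no verdict.
The state is a dict: "clock": time; "qpos": joint angles; "qvel": joint speeds; "tau": joint torques, N m; "position": TCP position; "eef_rot": TCP orientation; "force": force on the tool from outside, world axes, zero at the start; "moment": the same for the moment, N m; "grip_width": finger opening in m.
Only numpy, scipy, OpenCV 4.12 (cv2) and the standard library are available. Lean on these libraries where they do the work, as an engineer would, in place of code of your own. Each camera call takes 0.05 s, during which the arm holds its last target.

### The job

One of the two granite roller stones on this grinder carrier has play in its bearing: rock them side to side on the axle, gently, to and fro a few times, to feel which one knocks. Then turn that stone's own lever clockwise, seen from the lever's outer end, until the play is gone and the bearing is just snug, not overtightened, and rock that stone to and fro a few times again to prove it. Leave the other stone's lever as it is, disturb nothing else, and let go of everything.

Things in the scene. Friction and masses are not known exactly. Their poses are not given: they have to be found in the camera images.
- carrier: Roller-stone carrier of a bench melanger, standing fixed on the bench: round steel foot 110 mm across, post, white block 46 x 52 mm (top 100 mm, nut on it to 107 mm). Origin: centre of the foot, on the bench. One straight level axle runs along its y axis 85 mm up, with a stone and, outside it, a lever at each end; its z is up.
- stone_1: Grey granite roller stone, 104 mm diameter, 34 mm wide, at the carrier's +y end; spins freely on the axle. Origin: its centre, 58 mm from the carrier's centre and 85 mm up (top of the rim 137 mm up); y axis along the axle. A bearing with play lets the stone tilt freely about its centre, 1.4 to 4.3 mm each way at the rim, before it stops; a sound one only springs, about 1 mm at most for 5 N, some 9 N per mm (see bush_1).
- bush_1 (a joint): How far stone_1 springs sideways on its bush, rad, 0 unloaded; + when the top of the rim is pressed to the carrier's -y. Spring 20 Nm/rad: pressing along the axle near the top of the rim (42 mm above the axle) gives at most 0.0105 per 5 N, less where the fingers rub on its face. Load it past 0.004 each way (about 3 N) to feel for play; beyond 0.02 (10 N or so) the bearing is hurt. The free tilt of a loose stone is not in this reading.
- lever_1 (a joint): Angle of stone_1's lever, rad. At 0 it leans 0.42 back from upright to the carrier's +x; grows clockwise seen from its outer end (top goes to the carrier's -x), which tightens. Slack, it turns under 1 to 3 N at the ball, meets the bearing 0.25 to 0.74 rad on, then firms: 4 to 6 N at the ball is snug, over 7.5 N overtight. Stays where left. A snug one is firm from the start.
- lever_1_tip (a point): Centre of the black end ball (20 mm, revolving) of the lever that adjusts stone_1: 65 mm from the axle's line, steel arm 10 mm thick, black hub 24 mm across on the axle end, turning in an upright plane 115 mm from the carrier's centre, 30 mm clear beside the stone.
- cone_1: Bearing cone hidden inside stone_1, drawn inwards by lever_1; it presses on bearing_1 once the play is taken up (snug: 8 to 50 N). Origin near the stone's centre.
- bearing_1: Bearing of stone_1: black hub 38 mm across round the axle, rocking with the stone by any play. Origin: the stone's centre.
- stone_2: Grey granite roller stone, 104 mm diameter, 34 mm wide, at the carrier's -y end; spins freely on the axle. Origin: its centre, 58 mm from the carrier's centre and 85 mm up (top of the rim 137 mm up); y axis along the axle. A bearing with play lets the stone tilt freely about its centre, 1.4 to 4.3 mm each way at the rim, before it stops; a sound one only springs, about 1 mm at most for 5 N, some 9 N per mm (see bush_2).
- bush_2 (a joint): How far stone_2 springs sideways on its bush, rad, 0 unloaded; + when the top of the rim is pressed to the carrier's -y. Spring 20 Nm/rad: pressing along the axle near the top of the rim (42 mm above the axle) gives at most 0.0105 per 5 N, less where the fingers rub on its face. Load it past 0.004 each way (about 3 N) to feel for play; beyond 0.02 (10 N or so) the bearing is hurt. The free tilt of a loose stone is not in this reading.
- lever_2 (a joint): Angle of stone_2's lever, rad. At 0 it leans 0.42 back from upright to the carrier's -x; grows clockwise seen from its outer end (top goes to the carrier's +x), which tightens. Slack, it turns under 1 to 3 N at the ball, meets the bearing 0.25 to 0.74 rad on, then firms: 4 to 6 N at the ball is snug, over 7.5 N overtight. Stays where left. A snug one is firm from the start.
- lever_2_tip (a point): Centre of the black end ball (20 mm, revolving) of the lever that adjusts stone_2: 65 mm from the axle's line, steel arm 10 mm thick, black hub 24 mm across on the axle end, turning in an upright plane 115 mm from the carrier's centre, 30 mm clear beside the stone.
- cone_2: Bearing cone hidden inside stone_2, drawn inwards by lever_2; it presses on bearing_2 once the play is taken up (snug: 8 to 50 N). Origin near the stone's centre.
- bearing_2: Bearing of stone_2: black hub 38 mm across round the axle, rocking with the stone by any play. Origin: the stone's centre.
- spanner: Bystander: open-ended spanner 150 mm long lying beside the carrier.
- spare_bush: Bystander: spare white bush, 32 mm across, 24 mm tall, beside the carrier.
- thrust_ring: Bystander: brass ring, 30 mm across, 6 mm thick, beside the carrier.
- brush: Bystander: hand brush lying to the right.
- oil: Bystander: clear bottle 130 mm tall, 52 mm across.
- scraper: Bystander: spatula lying to the left.

How it is judged:
By the outcome, as a careful person would: the job done as asked, in the order asked, and still so for the second after the job is handed in, with the robot touching nothing.
It also fails if it takes over 72 s, if anything falls off the work surface, if the arm or the gripper's body presses on something with over 40 N, if the wrist force passes 120 N, or if a joint passes its speed limit or range.

## Working session

There is one attempt and no reset: what is moved stays moved. The work goes in short steps, Python scripts to look and compute and a shell command to move; the robot and the scene stay as the last step left them, time stands still between calls to the robot, and variables do not carry over. Pictures are saved under pics/ and viewed, and the job is handed in when it is done.

```bash
ls; mkdir -p pics
python3 - <<'E'
from bench import ctrl, read_camera
import cv2,numpy as np
o=ctrl.get_obs(); print(o, ctrl.finger_overhang)
for n in ['scene','side','wrist']:
    c=read_camera(n); cv2.imwrite(f'pics/{n}0.png',c['image'][:,:,::-1])
    print(n,np.round(c['intrinsics'],1).tolist(),np.round(c.get('extrinsics',c.get('hand_eye')),4).tolist())
E
```

```text
pics
{'clock': 0.0, 'qpos': array([-1.38559734e+00,  4.80830978e-01,  1.59685673e+00,  1.60894230e-05,
        1.06512778e+00, -4.65818019e-02]), 'qvel': array([ 0.00095772, -0.00029032,  0.00099097, -0.0005346 ,  0.00169737,
       -0.00035012]), 'tau': array([ 1.88274134e-03, -9.50643468e+01, -4.30185556e+01,  3.56448700e-04,
        1.24539129e-02,  9.63862522e-05]), 'position': array([ 0.14927662, -0.63222331,  0.24767934]), 'eef_rot': array([ 0.43912017,  0.55478275, -0.43854506,  0.55413699]), 'force': array([-0.12138734,  0.0382152 ,  0.57607433]), 'moment': array([ 0.00162595,  0.02689993, -0.02476841]), 'grip_width': 0.08538912052192674} 0.017
scene [[461.0, 0.0, 251.4], [0.0, 461.0, 197.7], [0.0, 0.0, 1.0]] [[0.3618, 0.6486, -0.6696, 1.3844], [0.9321, -0.2644, 0.2476, -0.3229], [-0.0165, -0.7137, -0.7002, 1.0434], [0.0, 0.0, 0.0, 1.0]]
side [[409.4, 0.0, 252.6], [0.0, 409.4, 194.3], [0.0, 0.0, 1.0]] [[-0.7072, -0.5004, 0.4995, -0.0703], [-0.7069, 0.5127, -0.4872, 0.5635], [-0.0123, -0.6977, -0.7163, 0.9266], [0.0, 0.0, 0.0, 1.0]]
wrist [[325.3, 0.0, 253.1], [0.0, 325.3, 192.9], [0.0, 0.0, 1.0]] [[0.0009, -0.3061, 0.952, -0.1251], [0.0009, -0.952, -0.3061, 0.0784], [1.0, 0.0011, -0.0006, -0.001], [0.0, 0.0, 0.0, 1.0]]
```

View pics/scene0.png

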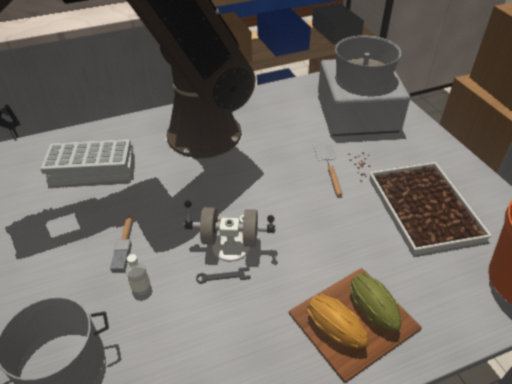

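View pics/side0.png

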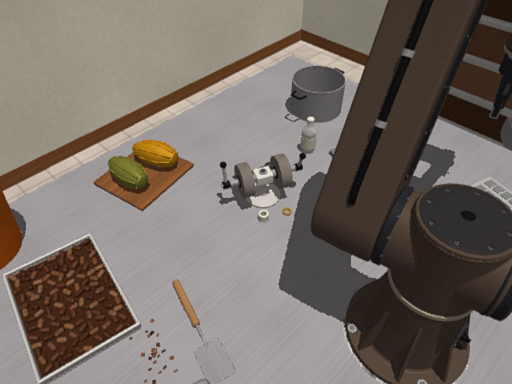

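View pics/wrist0.png

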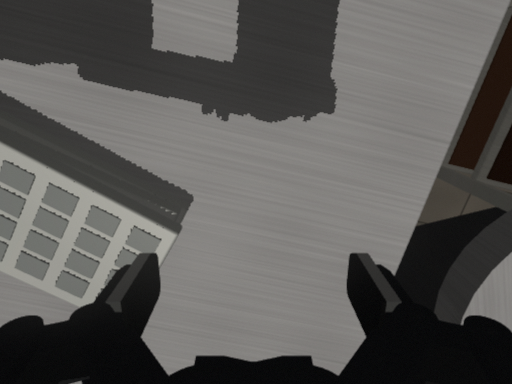

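Run:
```python
import cv2
a=cv2.imread('pics/scene0.png')[190:300,160:290]; b=cv2.imread('pics/side0.png')[130:230,205:325]
cv2.imwrite('pics/sc_z.png',cv2.resize(a,None,fx=6,fy=5.4545,interpolation=cv2.INTER_CUBIC))
cv2.imwrite('pics/si_z.png',cv2.resize(b,None,fx=6,fy=6,interpolation=cv2.INTER_CUBIC))
```

```text
(no output)
```

View pics/sc_z.png

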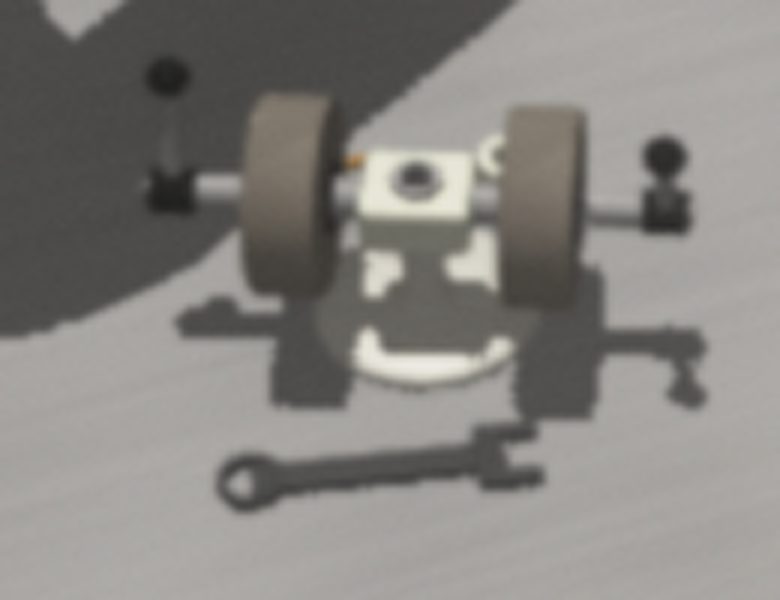

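View pics/si_z.png

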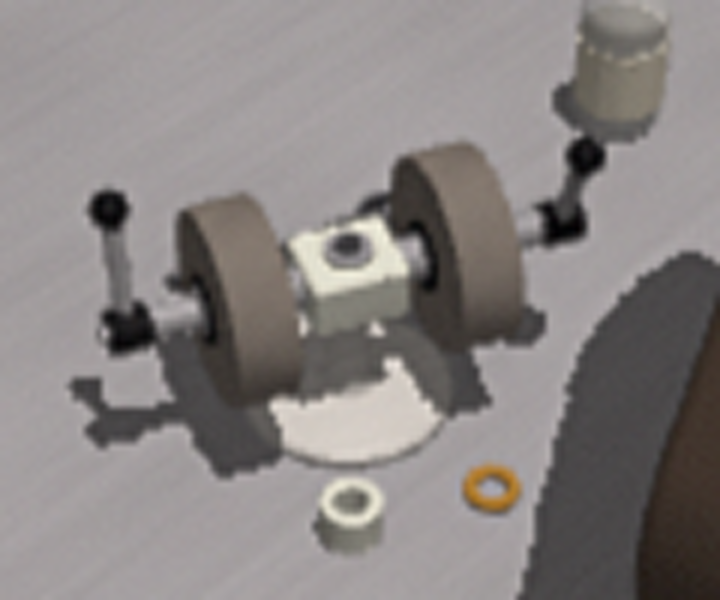

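```bash
cat > h.py <<'E'
import numpy as np
from bench import ctrl, read_camera
KS=np.array([[461.0,0,251.4],[0,461,197.7],[0,0,1]]);ES=np.array([[0.3618,0.6486,-0.6696,1.3844],[0.9321,-0.2644,0.2476,-0.3229],[-0.0165,-0.7137,-0.7002,1.0434],[0,0,0,1]])
KD=np.array([[409.4,0,252.6],[0,409.4,194.3],[0,0,1]]);ED=np.array([[-0.7072,-0.5004,0.4995,-0.0703],[-0.7069,0.5127,-0.4872,0.5635],[-0.0123,-0.6977,-0.7163,0.9266],[0,0,0,1]])
def ray(K,E,u,v):
    d=E[:3,:3]@np.linalg.inv(K)@[u,v,1]; return E[:3,3],d/np.linalg.norm(d)
def tri(a,b):
    p,d=ray(KS,ES,*a);q,e=ray(KD,ED,*b)
    t=np.linalg.lstsq(np.c_[d,-e],q-p,rcond=None)[0]
    A=p+t[0]*d;B=q+t[1]*e
    return (A+B)/2,np.linalg.norm(A-B)
def onz(K,E,u,v,z):
    p,d=ray(K,E,u,v); return p+d*(z-p[2])/d[2]
E
python3 - <<'E'
from h import *
S=lambda x,y:(160+x/6-.4,190+y/5.4545-.4)
D=lambda x,y:(205+x/6-.4,130+y/6-.4)
for n,a,b in [('ballR',S(663,158),D(109,209)),('ballL',S(168,76),D(585,157)),('hubR',S(665,212),D(127,328)),('hubL',S(172,192),D(562,222)),('nut',S(418,178),D(347,246))]:
    print(n,tri(a,b))
a=onz(KS,ES,*S(418,178),.107);b=onz(KD,ED,*D(347,246),.107);print(a,b)
for p in [(362,218),(466,220),(470,155),(366,152)]: print(onz(KS,ES,*S(*p),.1))
for p in [(287,243),(380,217),(412,250),(318,293)]: print(onz(KD,ED,*D(*p),.1))
E
```

```text
ballR (array([0.61911521, 0.0101308 , 0.14751118]), np.float64(0.002773790245458475))
ballL (array([ 0.48122492, -0.17755815,  0.14695917]), np.float64(0.0022689437630470026))
hubR (array([0.60179358, 0.0192304 , 0.08631583]), np.float64(0.002780009624291656))
hubL (array([ 0.50072276, -0.18886549,  0.08484903]), np.float64(0.0033483216075465764))
nut (array([ 0.55221756, -0.08383805,  0.1043742 ]), np.float64(0.0035527943545405646))
[ 0.55585948 -0.08317428  0.107     ] [ 0.54964505 -0.08356744  0.107     ]
[ 0.5657284  -0.11402786  0.1       ]
[ 0.58479575 -0.07051614  0.1       ]
[ 0.5436885  -0.05359849  0.1       ]
[ 0.52340486 -0.09795758  0.1       ]
[ 0.57790769 -0.06983176  0.1       ]
[ 0.55804812 -0.11621545  0.1       ]
[ 0.5297711  -0.10948459  0.1       ]
[ 0.54149533 -0.05482638  0.1       ]
```

```bash
cat >> h.py <<'E'
from scipy.spatial.transform import Rotation as Ro
C=np.array([.5515,-.0845]); YC=np.array([.437,.8995]); XC=np.array([.8995,-.437])
def st(tx=None):
    o=ctrl.get_obs(); R=Ro.from_quat(o['eef_rot']).as_matrix()
    p=o['position']
    print('t',round(o['clock'],2),'pos',np.round(p,4),'w',round(o['grip_width'],4),'F',np.round(o['force'],2),'q',np.round(o['qpos'],2))
    d=p[:2]-C; print('carrier xy',np.round([d@XC,d@YC],4),'Fc xyz',np.round([o['force'][:2]@XC,o['force'][:2]@YC,o['force'][2]],2))
    if tx is not None: print('tool shift',np.round(R.T@(np.array(tx)-p),4))
    return o,R
E
python3 - <<'E'
from h import *
o,R=st([.526,-.137,.248])
print(np.round(R,3))
zt=R[:,2]; print('yaw of z',np.degrees(np.arctan2(zt[1],zt[0])),'YC',np.degrees(np.arctan2(YC[1],YC[0])))
E
```

```text
t 0.15 pos [ 0.1493 -0.6323  0.2478] w 0.0856 F [ 0.07 -0.5   0.78] q [-1.39  0.48  1.6  -0.    1.07 -0.05]
carrier xy [-0.1224 -0.6685] Fc xyz [ 0.28 -0.42  0.78]
tool shift [ 2.000e-04  4.804e-01 -3.955e-01]
[[-0.     0.973  0.23 ]
 [ 0.001  0.23  -0.973]
 [-1.     0.    -0.001]]
yaw of z -76.71919775182509 YC 64.0883383768074
```

```bash
python3 -m handwheel '[{"dy":0.048,"dz":-0.0395},{"dy":0.048,"dz":-0.0395},{"dy":0.048,"dz":-0.0395},{"dy":0.048,"dz":-0.0395},{"dy":0.048,"dz":-0.0395},{"dy":0.048,"dz":-0.0395},{"dy":0.048,"dz":-0.0395},{"dy":0.048,"dz":-0.0395}]' 0.044 20; python3 -m handwheel '[{"wx":0.171},{"wx":0.171},{"wx":0.171},{"wx":0.171},{},{}]'
python3 - <<'E'
from h import *
o,R=st([C[0]-.058*YC[0],C[1]-.058*YC[1],.248])
zt=R[:,2]; print('yaw of z',np.degrees(np.arctan2(zt[1],zt[0])))
import cv2
for n in ['wrist','side']:
    cv2.imwrite(f'pics/{n}1.png',read_camera(n)['image'][:,:,::-1])
E
```

```text
t 0.15 pos [ 0.1493 -0.6323  0.2478] w 0.0856 F [ 0.07 -0.5   0.78] q [-1.39  0.48  1.6  -0.    1.07 -0.05]
carrier xy [-0.1224 -0.6685] Fc xyz [ 0.28 -0.42  0.78]
tool shift [ 2.000e-04  4.806e-01 -3.958e-01]
yaw of z -76.71919775182509invalid input
invalid input
```

View pics/wrist1.png

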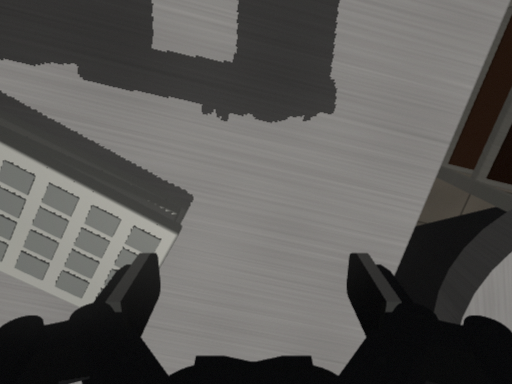

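View pics/side1.png

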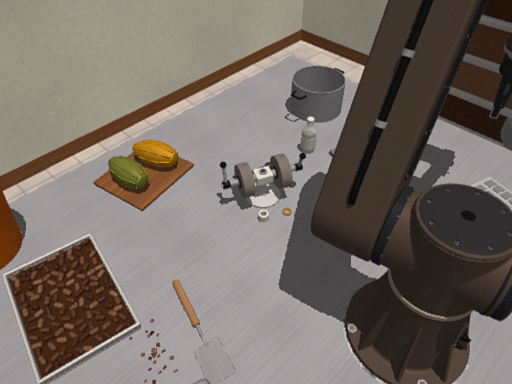

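```bash
python3 -m handwheel '[{"dx":0,"dy":0.048,"dz":-0.0395,"wx":0,"wy":0,"wz":0}]' 0.044 20
```

```text
clock: 0.38
position: [0.1858, -0.5849, 0.2479]
eef_rot: [0.439, 0.553, -0.44, 0.554]
force: [2.1, 0.2, -0.8]
grip_width: 0.0698
```

```bash
python3 -m handwheel '[{"dx":0,"dy":0.048,"dz":-0.0395,"wx":0,"wy":0,"wz":0},{"dx":0,"dy":0.048,"dz":-0.0395,"wx":0,"wy":0,"wz":0},{"dx":0,"dy":0.048,"dz":-0.0395,"wx":0,"wy":0,"wz":0},{"dx":0,"dy":0.048,"dz":-0.0395,"wx":0,"wy":0,"wz":0},{"dx":0,"dy":0.048,"dz":-0.0395,"wx":0,"wy":0,"wz":0},{"dx":0,"dy":0.048,"dz":-0.0395,"wx":0,"wy":0,"wz":0},{"dx":0,"dy":0.048,"dz":-0.0395,"wx":0,"wy":0,"wz":0}]'; python3 -m handwheel '[{"dx":0,"dy":0,"dz":0,"wx":0.171,"wy":0,"wz":0},{"dx":0,"dy":0,"dz":0,"wx":0.171,"wy":0,"wz":0},{"dx":0,"dy":0,"dz":0,"wx":0.171,"wy":0,"wz":0},{"dx":0,"dy":0,"dz":0,"wx":0.171,"wy":0,"wz":0},{"dx":0,"dy":0,"dz":0,"wx":0,"wy":0,"wz":0}]'
python3 - <<'E'
from h import *
o,R=st([C[0]-.058*YC[0],C[1]-.058*YC[1],.248])
zt=R[:,2]; print('yaw of z',np.degrees(np.arctan2(zt[1],zt[0])))
import cv2
for n in ['wrist','side']:
    cv2.imwrite(f'pics/{n}2.png',read_camera(n)['image'][:,:,::-1])
E
```

```text
clock: 1.25
position: [0.4515, -0.2351, 0.2485]
eef_rot: [0.439, 0.554, -0.439, 0.555]
force: [0.1, -0.1, 0.4]
grip_width: 0.0444
clock: 1.88
position: [0.4505, -0.2368, 0.2483]
eef_rot: [0.599, 0.375, -0.599, 0.375]
force: [-0.1, 0.6, -1.0]
grip_width: 0.0439
t 1.88 pos [ 0.4505 -0.2368  0.2483] w 0.0439 F [-0.07  0.63 -1.03] q [-0.54  0.28  1.91  0.    0.94  1.48]
carrier xy [-0.0243 -0.1811] Fc xyz [-0.34  0.54 -1.03]
tool shift [ 0.0003  0.0244 -0.1231]
yaw of z -115.85874509599644
```

View pics/wrist2.png

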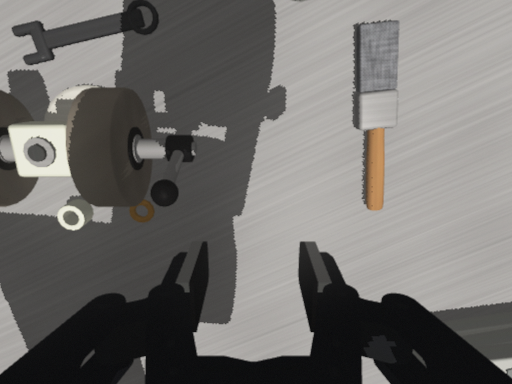

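View pics/side2.png

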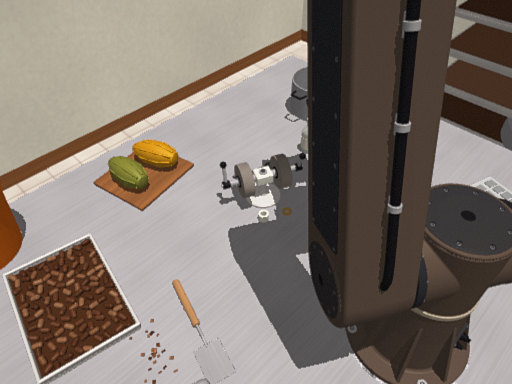

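```bash
cat >> h.py <<'E'
HE=np.array([[.0009,-.3061,.952,-.1251],[.0009,-.952,-.3061,.0784],[1,.0011,-.0006,-.001],[0,0,0,1]])
KW=np.array([[325.3,0,253.1],[0,325.3,192.9],[0,0,1]])
def wz(u,v,z):
    o=ctrl.get_obs(); T=np.eye(4);T[:3,:3]=Ro.from_quat(o['eef_rot']).as_matrix();T[:3,3]=o['position']
    return onz(KW,T@HE,u,v,z)
def cc(p):
    d=p[:2]-C; return np.round([d@XC,d@YC],4)
E
python3 - <<'E'
from h import *
for n,u,v,z in [('nut',38,152,.107),('hubend',180,149,.085),('ball',165,193,.144),('rim top near',100,90,.1),('rim stone outer top',118,147,.137)]:
    p=wz(u,v,z);print(n,np.round(p,4),cc(p))
E
```

```text
nut [ 0.5534 -0.0875  0.107 ] [ 0.003  -0.0019]
hubend [ 0.5034 -0.1885  0.085 ] [ 0.0022 -0.1146]
ball [ 0.4833 -0.1789  0.144 ] [-0.0201 -0.1148]
rim top near [ 0.5736 -0.1585  0.1   ] [ 0.0522 -0.0569]
rim stone outer top [ 0.5275 -0.1631  0.137 ] [ 0.0128 -0.0812]
```

```bash
python3 -m handwheel '[{"dx":0,"dy":0.013,"dz":-0.0595,"wx":0,"wy":0,"wz":0},{"dx":0,"dy":0.013,"dz":-0.0595,"wx":0,"wy":0,"wz":0},{"dx":0.03,"dy":0,"dz":-0.004,"wx":0,"wy":0,"wz":0},{"dx":0.02,"dy":0,"dz":0,"wx":0,"wy":0,"wz":0},{"dx":0,"dy":0,"dz":0,"wx":0,"wy":0,"wz":0},{"dx":0,"dy":0,"dz":0,"wx":0,"wy":0,"wz":0}]'
python3 - <<'E'
from h import *
o,R=st()
import cv2
for n in ['wrist','side','scene']:
    im=read_camera(n)['image'][:,:,::-1]
    if n!='wrist': im=cv2.resize(im[100:250,150:350],None,fx=4,fy=4,interpolation=cv2.INTER_CUBIC)
    cv2.imwrite(f'pics/{n}3.png',im)
E
```

```text
clock: 2.72
position: [0.5279, -0.1379, 0.199]
eef_rot: [0.599, 0.375, -0.599, 0.376]
force: [-0.2, 0.0, -0.4]
grip_width: 0.0438
t 2.73 pos [ 0.5279 -0.1379  0.199 ] w 0.0438 F [-0.22  0.   -0.37] q [-0.31  0.39  1.89 -0.    0.86  1.71]
carrier xy [ 0.0021 -0.0583] Fc xyz [-0.2  -0.09 -0.37]
```

View pics/wrist3.png

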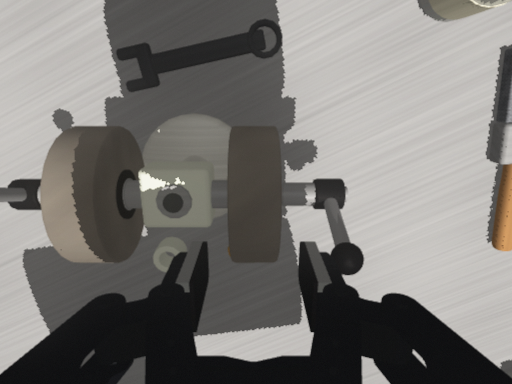

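View pics/scene3.png

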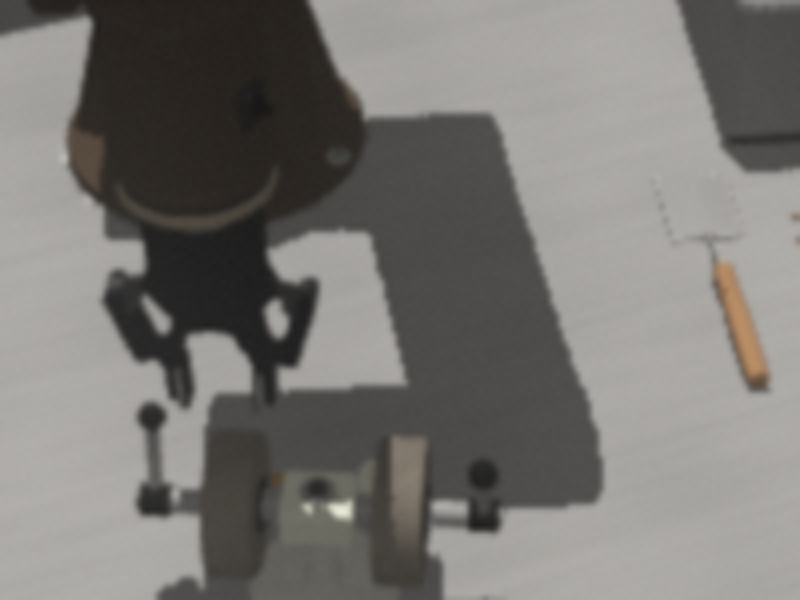

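```bash
python3 -m handwheel '[{"dx":0.02,"dy":0.008,"dz":0,"wx":0,"wy":0,"wz":0},{"dx":0.02,"dy":0,"dz":0,"wx":0,"wy":0,"wz":0},{"dx":0.015,"dy":0,"dz":0,"wx":0,"wy":0,"wz":0},{"dx":0.004,"dy":0,"dz":0,"wx":0,"wy":0,"wz":0},{"dx":0,"dy":0,"dz":0,"wx":0,"wy":0,"wz":0}]'
python3 - <<'E'
from h import *
o,R=st()
import cv2
for n in ['wrist','side','scene']:
    im=read_camera(n)['image'][:,:,::-1]
    if n!='wrist': im=cv2.resize(im[130:250,170:330],None,fx=5,fy=5,interpolation=cv2.INTER_CUBIC)
    cv2.imwrite(f'pics/{n}4.png',im)
E
```

```text
clock: 3.5
position: [0.5348, -0.1411, 0.1391]
eef_rot: [-0.599, -0.375, 0.599, -0.375]
force: [-0.3, 0.6, 0.2]
grip_width: 0.0439
t 3.5 pos [ 0.5348 -0.1411  0.1391] w 0.0439 F [-0.26  0.6   0.23] q [-0.31  0.48  1.92  0.    0.74  1.71]
carrier xy [ 0.0097 -0.0582] Fc xyz [-0.5   0.43  0.23]
```

View pics/wrist4.png

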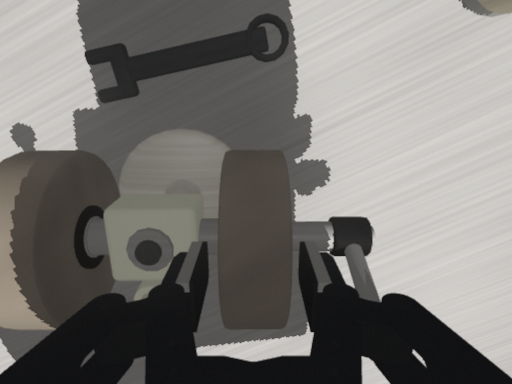

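View pics/scene4.png

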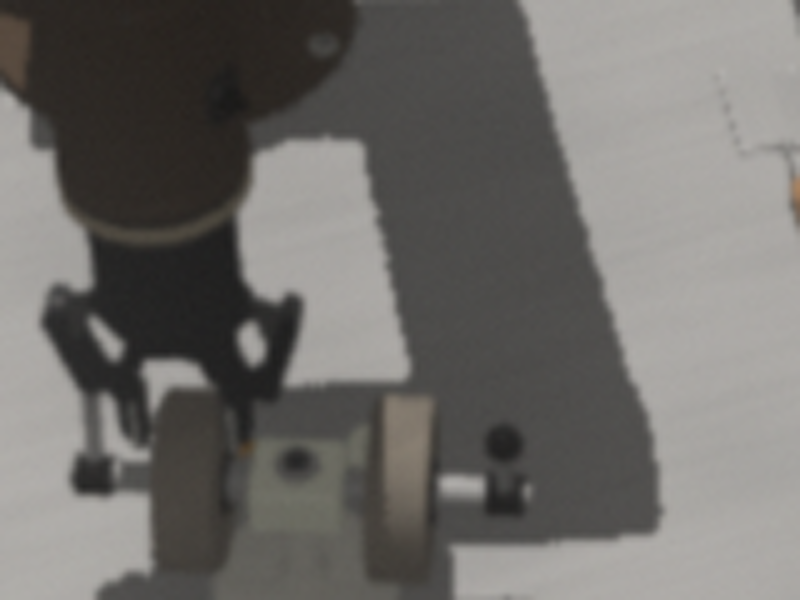

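```bash
cat > s.py <<'E'
from h import *
o=ctrl.get_obs();f=o['force'];print('t %.2f c %s z %.4f F x %.2f y %.2f z %.2f'%(o['clock'],cc(o['position'])*1000,o['position'][2],f[:2]@XC,f[:2]@YC,f[2]))
E
python3 -m handwheel '[{"dx":0,"dy":0,"dz":0.003,"wx":0,"wy":0,"wz":0},{"dx":0,"dy":0,"dz":0,"wx":0,"wy":0,"wz":0}]' >/dev/null; python3 s.py
python3 -m handwheel '[{"dx":0,"dy":0,"dz":0.0005,"wx":0,"wy":0,"wz":0}]' >/dev/null; python3 s.py
python3 -m handwheel '[{"dx":0,"dy":0,"dz":0.0005,"wx":0,"wy":0,"wz":0}]' >/dev/null; python3 s.py
python3 -m handwheel '[{"dx":0,"dy":0,"dz":0.0005,"wx":0,"wy":0,"wz":0}]' >/dev/null; python3 s.py
```

```text
t 3.90 c [  9.8 -61.4] z 0.1396 F x -0.13 y 0.58 z 0.46
t 4.03 c [  9.8 -61.7] z 0.1395 F x 0.22 y -0.32 z -0.11
t 4.15 c [  9.7 -62.2] z 0.1393 F x 0.50 y -1.01 z 0.30
t 4.28 c [  9.6 -62.7] z 0.1393 F x -0.66 y 0.21 z 0.41
```

```bash
for i in 1; do python3 -m handwheel '[{"dx":0,"dy":0,"dz":0.0004,"wx":0,"wy":0,"wz":0}]' >/dev/null; python3 s.py
python3 -m handwheel '[{"dx":0,"dy":0,"dz":0.0004,"wx":0,"wy":0,"wz":0}]' >/dev/null; python3 s.py
python3 -m handwheel '[{"dx":0,"dy":0,"dz":0.0003,"wx":0,"wy":0,"wz":0}]' >/dev/null; python3 s.py;done
```

```text
t 4.40 c [  9.7 -63.1] z 0.1393 F x 0.48 y 0.35 z -0.31
t 4.53 c [  9.7 -63.5] z 0.1393 F x 0.04 y 0.41 z -1.58
t 4.65 c [  9.7 -63.8] z 0.1393 F x -0.10 y 0.39 z -0.51
```

```bash
python3 -m handwheel '[{"dx":0,"dy":0,"dz":0.0003,"wx":0,"wy":0,"wz":0}]' >/dev/null; python3 s.py
python3 -m handwheel '[{"dx":0,"dy":0,"dz":0.0003,"wx":0,"wy":0,"wz":0}]' >/dev/null; python3 s.py
python3 -m handwheel '[{"dx":0,"dy":0,"dz":0.0003,"wx":0,"wy":0,"wz":0}]' >/dev/null; python3 s.py
```

```text
t 4.78 c [  9.7 -64. ] z 0.1393 F x 0.20 y 2.26 z 1.47
t 4.90 c [  9.8 -64.2] z 0.1394 F x -0.80 y 3.18 z 1.73
t 5.03 c [  9.8 -64.5] z 0.1394 F x 0.75 y 4.00 z 2.93
```

Run:
```python
from h import *
import cv2
cv2.imwrite('pics/wrist5.png',read_camera('wrist')['image'][:,:,::-1])
```

```text
(no output)
```

View pics/wrist5.png

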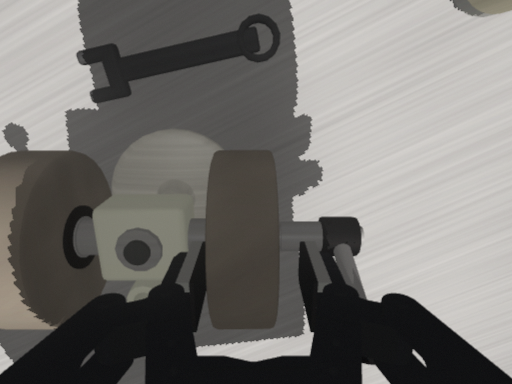

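```bash
python3 -m handwheel '[{"dx":0,"dy":0,"dz":0.0002,"wx":0,"wy":0,"wz":0},{"dx":0,"dy":0,"dz":0,"wx":0,"wy":0,"wz":0}]' >/dev/null; python3 s.py
python3 -m handwheel '[{"dx":0,"dy":0,"dz":-0.003,"wx":0,"wy":0,"wz":0},{"dx":0,"dy":0,"dz":-0.004,"wx":0,"wy":0,"wz":0},{"dx":0,"dy":0,"dz":-0.002,"wx":0,"wy":0,"wz":0}]' >/dev/null; python3 s.py
python3 -m handwheel '[{"dx":0,"dy":0,"dz":-0.0005,"wx":0,"wy":0,"wz":0}]' >/dev/null; python3 s.py
python3 -m handwheel '[{"dx":0,"dy":0,"dz":-0.0004,"wx":0,"wy":0,"wz":0}]' >/dev/null; python3 s.py
python3 -m handwheel '[{"dx":0,"dy":0,"dz":-0.0003,"wx":0,"wy":0,"wz":0}]' >/dev/null; python3 s.py
python3 -m handwheel '[{"dx":0,"dy":0,"dz":-0.0003,"wx":0,"wy":0,"wz":0}]' >/dev/null; python3 s.py
```

```text
t 5.33 c [  9.9 -64.7] z 0.1394 F x 0.33 y 5.18 z 2.45
t 5.70 c [  9.6 -55.7] z 0.1392 F x -0.27 y 0.02 z -0.17
t 5.83 c [  9.6 -55.2] z 0.1392 F x 0.26 y 0.18 z -0.37
t 5.95 c [  9.6 -55. ] z 0.1393 F x 0.42 y -0.10 z -1.09
t 6.08 c [  9.7 -54.7] z 0.1393 F x -0.42 y 0.91 z 0.82
t 6.20 c [  9.7 -54.4] z 0.1393 F x -0.07 y 0.03 z 0.19
```

```bash
python3 -m handwheel '[{"dx":0,"dy":0,"dz":-0.0003,"wx":0,"wy":0,"wz":0}]' >/dev/null; python3 s.py
python3 -m handwheel '[{"dx":0,"dy":0,"dz":-0.0003,"wx":0,"wy":0,"wz":0}]' >/dev/null; python3 s.py
python3 -m handwheel '[{"dx":0,"dy":0,"dz":-0.0003,"wx":0,"wy":0,"wz":0}]' >/dev/null; python3 s.py
python3 -m handwheel '[{"dx":0,"dy":0,"dz":-0.0003,"wx":0,"wy":0,"wz":0}]' >/dev/null; python3 s.py
```

```text
t 6.33 c [  9.7 -54.1] z 0.1393 F x 0.40 y 0.46 z 0.59
t 6.45 c [  9.7 -53.8] z 0.1393 F x -0.03 y -1.15 z 0.27
t 6.58 c [  9.7 -53.5] z 0.1393 F x 0.00 y -1.52 z 0.61
t 6.70 c [  9.8 -53.3] z 0.1394 F x -0.75 y -3.04 z 2.86
```

```bash
python3 -m handwheel '[{"dx":0,"dy":0,"dz":-0.0003,"wx":0,"wy":0,"wz":0},{"dx":0,"dy":0,"dz":0,"wx":0,"wy":0,"wz":0}]' >/dev/null; python3 s.py
for i in 1 2; do python3 -m handwheel '[{"dx":0,"dy":0,"dz":0.003,"wx":0,"wy":0,"wz":0},{"dx":0,"dy":0,"dz":0.004,"wx":0,"wy":0,"wz":0},{"dx":0,"dy":0,"dz":0.003,"wx":0,"wy":0,"wz":0},{"dx":0,"dy":0,"dz":0.0007,"wx":0,"wy":0,"wz":0},{"dx":0,"dy":0,"dz":0.0007,"wx":0,"wy":0,"wz":0},{"dx":0,"dy":0,"dz":0.0002,"wx":0,"wy":0,"wz":0}]' >/dev/null; python3 s.py
python3 -m handwheel '[{"dx":0,"dy":0,"dz":-0.003,"wx":0,"wy":0,"wz":0},{"dx":0,"dy":0,"dz":-0.004,"wx":0,"wy":0,"wz":0},{"dx":0,"dy":0,"dz":-0.003,"wx":0,"wy":0,"wz":0},{"dx":0,"dy":0,"dz":-0.0007,"wx":0,"wy":0,"wz":0},{"dx":0,"dy":0,"dz":-0.0007,"wx":0,"wy":0,"wz":0},{"dx":0,"dy":0,"dz":-0.0002,"wx":0,"wy":0,"wz":0}]' >/dev/null; python3 s.py; done
```

```text
t 6.95 c [  9.8 -53. ] z 0.1394 F x 0.27 y -4.02 z 3.22
t 7.70 c [  9.8 -64.3] z 0.1394 F x 0.30 y 2.31 z 2.38
t 8.45 c [  9.7 -53.1] z 0.1394 F x 0.21 y -3.38 z 2.78
t 9.20 c [  9.8 -64.3] z 0.1394 F x 0.55 y 3.18 z 2.15
t 9.95 c [  9.7 -53.1] z 0.1394 F x 0.07 y -4.27 z 2.44
```

```bash
for i in 1 2; do python3 -m handwheel '[{"dx":0,"dy":0,"dz":0.004,"wx":0,"wy":0,"wz":0},{"dx":0,"dy":0,"dz":0.004,"wx":0,"wy":0,"wz":0},{"dx":0,"dy":0,"dz":0.0025,"wx":0,"wy":0,"wz":0},{"dx":0,"dy":0,"dz":0.0005,"wx":0,"wy":0,"wz":0},{"dx":0,"dy":0,"dz":0.0005,"wx":0,"wy":0,"wz":0},{"dx":0,"dy":0,"dz":0.0005,"wx":0,"wy":0,"wz":0},{"dx":0,"dy":0,"dz":0,"wx":0,"wy":0,"wz":0}]' >/dev/null; python3 s.py
python3 -m handwheel '[{"dx":0,"dy":0,"dz":-0.004,"wx":0,"wy":0,"wz":0},{"dx":0,"dy":0,"dz":-0.004,"wx":0,"wy":0,"wz":0},{"dx":0,"dy":0,"dz":-0.0025,"wx":0,"wy":0,"wz":0},{"dx":0,"dy":0,"dz":-0.0005,"wx":0,"wy":0,"wz":0},{"dx":0,"dy":0,"dz":-0.0005,"wx":0,"wy":0,"wz":0},{"dx":0,"dy":0,"dz":-0.0005,"wx":0,"wy":0,"wz":0},{"dx":0,"dy":0,"dz":0,"wx":0,"wy":0,"wz":0}]' >/dev/null; python3 s.py; done
```

```text
t 10.82 c [  9.8 -64.7] z 0.1394 F x 0.32 y 3.93 z 3.12
t 11.70 c [  9.7 -53.1] z 0.1394 F x -0.45 y -4.18 z 2.10
t 12.57 c [  9.8 -64.6] z 0.1394 F x -0.85 y 4.39 z 1.61
t 13.45 c [  9.8 -53.1] z 0.1394 F x -0.11 y -4.08 z 2.16
```

```bash
python3 -m handwheel '[{"dx":0,"dy":0,"dz":0.0055,"wx":0,"wy":0,"wz":0},{"dx":-0.03,"dy":0,"dz":0,"wx":0,"wy":0,"wz":0},{"dx":-0.03,"dy":0,"dz":0,"wx":0,"wy":0,"wz":0},{"dx":0,"dy":-0.007,"dz":-0.0585,"wx":0,"wy":0,"wz":0},{"dx":0,"dy":-0.007,"dz":-0.0585,"wx":0,"wy":0,"wz":0},{"dx":0,"dy":0,"dz":0,"wx":0,"wy":0,"wz":0},{"dx":0,"dy":0,"dz":0,"wx":0,"wy":0,"wz":0}]' >/dev/null; python3 s.py
python3 - <<'E'
from h import *
import cv2
cv2.imwrite('pics/wrist6.png',read_camera('wrist')['image'][:,:,::-1])
E
```

```text
t 14.32 c [-4.5 58.5] z 0.1991 F x -1.09 y -0.25 z -0.49
```

View pics/wrist6.png

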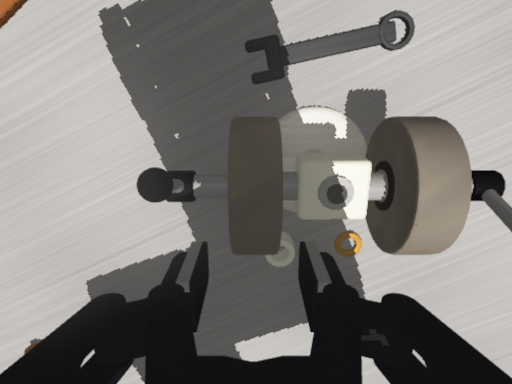

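```bash
python3 -m handwheel '[{"dx":0.03,"dy":0,"dz":0,"wx":0,"wy":0,"wz":0},{"dx":0.02,"dy":0,"dz":0,"wx":0,"wy":0,"wz":0},{"dx":0.01,"dy":0,"dz":0,"wx":0,"wy":0,"wz":0},{"dx":0,"dy":0,"dz":0,"wx":0,"wy":0,"wz":0},{"dx":0,"dy":0,"dz":0.003,"wx":0,"wy":0,"wz":0},{"dx":0,"dy":0,"dz":0.001,"wx":0,"wy":0,"wz":0}]' >/dev/null; python3 s.py
for i in 1 2 3 4; do python3 -m handwheel '[{"dx":0,"dy":0,"dz":0.0003,"wx":0,"wy":0,"wz":0}]' >/dev/null; python3 s.py; done
```

```text
t 15.12 c [-3.9 54.5] z 0.1400 F x -0.05 y 0.70 z -0.88
t 15.25 c [-4.1 54.3] z 0.1398 F x -0.25 y -0.39 z -0.31
t 15.38 c [-4.2 54.1] z 0.1396 F x 0.45 y -0.08 z 0.00
t 15.50 c [-4.3 53.8] z 0.1394 F x 0.92 y 0.10 z 0.50
t 15.62 c [-4.3 53.5] z 0.1393 F x -0.44 y -0.75 z 0.09
```

```bash
for i in 1 2 3 4; do python3 -m handwheel '[{"dx":0,"dy":0,"dz":0.0003,"wx":0,"wy":0,"wz":0}]' >/dev/null; python3 s.py; done
```

```text
t 15.75 c [-4.3 53.2] z 0.1393 F x -0.34 y 0.38 z 0.59
t 15.88 c [-4.3 52.8] z 0.1393 F x 0.29 y -0.61 z -0.65
t 16.00 c [-4.3 52.5] z 0.1393 F x 0.23 y -0.35 z 0.00
t 16.12 c [-4.3 52.2] z 0.1393 F x 0.54 y 0.93 z 0.52
```

```bash
for i in 1 2 3 4; do python3 -m handwheel '[{"dx":0,"dy":0,"dz":0.0003,"wx":0,"wy":0,"wz":0}]' >/dev/null; python3 s.py; done
```

```text
t 16.25 c [-4.3 51.9] z 0.1393 F x -0.13 y 0.10 z 0.42
t 16.38 c [-4.3 51.6] z 0.1393 F x 0.11 y 0.46 z 0.94
t 16.50 c [-4.3 51.3] z 0.1393 F x 0.04 y 0.16 z 1.18
t 16.62 c [-4.3 51. ] z 0.1393 F x 0.02 y 0.40 z -0.03
```

```bash
for i in 1 2 3 4; do python3 -m handwheel '[{"dx":0,"dy":0,"dz":0.0003,"wx":0,"wy":0,"wz":0}]' >/dev/null; python3 s.py; done
```

```text
t 16.75 c [-4.3 50.8] z 0.1393 F x -0.84 y 0.93 z 1.00
t 16.88 c [-4.3 50.5] z 0.1394 F x -0.50 y 2.71 z 2.21
t 17.00 c [-4.3 50.3] z 0.1394 F x 0.14 y 2.90 z 3.05
t 17.12 c [-4.2 50. ] z 0.1394 F x -1.50 y 3.99 z 3.23
```

```bash
python3 -m handwheel '[{"dx":0,"dy":0,"dz":0.0003,"wx":0,"wy":0,"wz":0},{"dx":0,"dy":0,"dz":0,"wx":0,"wy":0,"wz":0}]' >/dev/null; python3 s.py
python3 -m handwheel '[{"dx":0,"dy":0,"dz":-0.004,"wx":0,"wy":0,"wz":0},{"dx":0,"dy":0,"dz":-0.004,"wx":0,"wy":0,"wz":0},{"dx":0,"dy":0,"dz":-0.003,"wx":0,"wy":0,"wz":0},{"dx":0,"dy":0,"dz":-0.0007,"wx":0,"wy":0,"wz":0}]' >/dev/null; python3 s.py
for i in 1 2 3 4 5 ; do python3 -m handwheel '[{"dx":0,"dy":0,"dz":-0.0003,"wx":0,"wy":0,"wz":0}]' >/dev/null; python3 s.py; done
```

```text
t 17.38 c [-4.2 49.8] z 0.1395 F x -1.35 y 5.80 z 4.55
t 17.88 c [-4.4 61.4] z 0.1392 F x 1.14 y -0.65 z -0.45
t 18.00 c [-4.4 61.5] z 0.1392 F x -0.59 y -0.71 z 0.60
t 18.12 c [-4.3 61.7] z 0.1393 F x -0.81 y 0.20 z -0.06
t 18.25 c [-4.3 62.1] z 0.1393 F x -0.46 y -0.55 z 0.24
t 18.38 c [-4.3 62.4] z 0.1393 F x 0.08 y -1.45 z 0.40
t 18.50 c [-4.3 62.7] z 0.1393 F x 0.16 y -0.76 z 0.13
```

```bash
for i in 1 2 3 4 ; do python3 -m handwheel '[{"dx":0,"dy":0,"dz":-0.0003,"wx":0,"wy":0,"wz":0}]' >/dev/null; python3 s.py; done
```

```text
t 18.62 c [-4.3 63. ] z 0.1393 F x -0.98 y 1.09 z -0.17
t 18.75 c [-4.3 63.4] z 0.1393 F x -0.31 y -0.31 z -0.34
t 18.88 c [-4.3 63.7] z 0.1393 F x 0.09 y -0.10 z 0.18
t 19.00 c [-4.3 64. ] z 0.1393 F x -0.37 y 0.74 z 0.53
```

```bash
for i in 1 2 3 4 ; do python3 -m handwheel '[{"dx":0,"dy":0,"dz":-0.0003,"wx":0,"wy":0,"wz":0}]' >/dev/null; python3 s.py; done
```

```text
t 19.12 c [-4.3 64.2] z 0.1393 F x 0.47 y -0.28 z 1.10
t 19.25 c [-4.3 64.5] z 0.1393 F x 0.26 y -2.13 z 1.76
t 19.38 c [-4.3 64.7] z 0.1393 F x -0.05 y -4.00 z 2.62
t 19.50 c [-4.3 65. ] z 0.1394 F x -0.57 y -4.96 z 4.95
```

```bash
for i in 1 2; do python3 -m handwheel '[{"dx":0,"dy":0,"dz":0.005,"wx":0,"wy":0,"wz":0},{"dx":0,"dy":0,"dz":0.005,"wx":0,"wy":0,"wz":0},{"dx":0,"dy":0,"dz":0.0035,"wx":0,"wy":0,"wz":0},{"dx":0,"dy":0,"dz":0.0005,"wx":0,"wy":0,"wz":0},{"dx":0,"dy":0,"dz":0.0005,"wx":0,"wy":0,"wz":0},{"dx":0,"dy":0,"dz":0.0005,"wx":0,"wy":0,"wz":0},{"dx":0,"dy":0,"dz":0,"wx":0,"wy":0,"wz":0}]' >/dev/null; python3 s.py
python3 -m handwheel '[{"dx":0,"dy":0,"dz":-0.005,"wx":0,"wy":0,"wz":0},{"dx":0,"dy":0,"dz":-0.005,"wx":0,"wy":0,"wz":0},{"dx":0,"dy":0,"dz":-0.0035,"wx":0,"wy":0,"wz":0},{"dx":0,"dy":0,"dz":-0.0005,"wx":0,"wy":0,"wz":0},{"dx":0,"dy":0,"dz":-0.0005,"wx":0,"wy":0,"wz":0},{"dx":0,"dy":0,"dz":-0.0005,"wx":0,"wy":0,"wz":0},{"dx":0,"dy":0,"dz":0,"wx":0,"wy":0,"wz":0}]' >/dev/null; python3 s.py; done
```

```text
t 20.38 c [-4.3 50.4] z 0.1394 F x -1.49 y 3.50 z 1.85
t 21.25 c [-4.3 64.9] z 0.1394 F x -0.82 y -5.19 z 2.60
t 22.12 c [-4.2 50.3] z 0.1394 F x -0.53 y 2.52 z 1.69
t 23.00 c [-4.4 64.9] z 0.1393 F x -0.79 y -4.25 z 3.03
```

```bash
python3 -m handwheel '[{"dx":0,"dy":0,"dz":0.005,"wx":0,"wy":0,"wz":0},{"dx":0,"dy":0,"dz":0.005,"wx":0,"wy":0,"wz":0},{"dx":0,"dy":0,"dz":0.0036,"wx":0,"wy":0,"wz":0},{"dx":0,"dy":0,"dz":0.0005,"wx":0,"wy":0,"wz":0},{"dx":0,"dy":0,"dz":0.0005,"wx":0,"wy":0,"wz":0},{"dx":0,"dy":0,"dz":0.0005,"wx":0,"wy":0,"wz":0},{"dx":0,"dy":0,"dz":0.0001,"wx":0,"wy":0,"wz":0}]' >/dev/null; python3 s.py
python3 -m handwheel '[{"dx":0,"dy":0,"dz":-0.007,"wx":0,"wy":0,"wz":0},{"dx":-0.03,"dy":0,"dz":0,"wx":0,"wy":0,"wz":0},{"dx":-0.04,"dy":0,"dz":0,"wx":0,"wy":0,"wz":0},{"dx":0,"dy":0.027,"dz":-0.05,"wx":0,"wy":0,"wz":0},{"dx":0,"dy":0,"dz":-0.007,"wx":-0.1745,"wy":0,"wz":0},{"dx":0,"dy":0,"dz":0,"wx":-0.1745,"wy":0,"wz":0},{"dx":0,"dy":0,"dz":0,"wx":-0.1745,"wy":0,"wz":0},{"dx":0,"dy":0,"dz":0,"wx":-0.1745,"wy":0,"wz":0}]' 0.036 >/dev/null
python3 -m handwheel '[{"dx":0,"dy":0,"dz":0,"wx":-0.1745,"wy":0,"wz":0},{"dx":0,"dy":0,"dz":0,"wx":-0.1745,"wy":0,"wz":0},{"dx":0,"dy":0,"dz":0,"wx":-0.1745,"wy":0,"wz":0},{"dx":0,"dy":0,"dz":0,"wx":-0.1745,"wy":0,"wz":0},{"dx":0,"dy":0,"dz":0,"wx":-0.1745,"wy":0,"wz":0},{"dx":0,"dy":0,"dz":0,"wx":0,"wy":0,"wz":0},{"dx":0,"dy":0,"dz":0,"wx":0,"wy":0,"wz":0}]'; python3 s.py
python3 - <<'E'
from h import *
import cv2
o,R=st(); print(np.round(R[:,2],3))
cv2.imwrite('pics/wrist7.png',read_camera('wrist')['image'][:,:,::-1])
E
```

```text
t 23.88 c [-4.2 50.2] z 0.1394 F x -1.81 y 3.37 z 2.02
clock: 25.75
position: [0.6216, 0.0082, 0.2092]
eef_rot: [0.16, 0.689, -0.16, 0.689]
force: [-0.1, 0.2, 0.2]
grip_width: 0.036
t 25.75 c [ 22.6 114. ] z 0.2092 F x -0.16 y 0.12 z 0.16
t 25.75 pos [0.6216 0.0082 0.2092] w 0.036 F [-0.09  0.18  0.16] q [-0.04  0.48  1.7  -0.    0.96  0.42]
carrier xy [0.0226 0.114 ] Fc xyz [-0.16  0.12  0.16]
[ 0.898 -0.441 -0.   ]
```

View pics/wrist7.png

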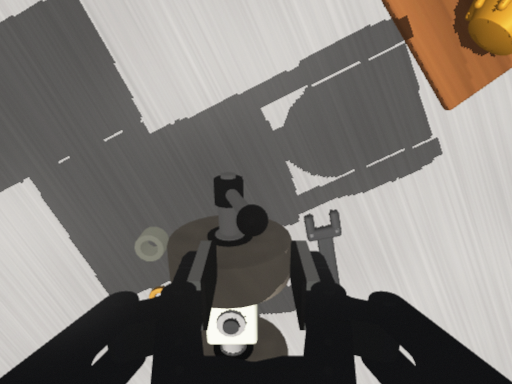

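Run:
```python
from h import *
for z in (.143,.147): print(cc(wz(252,219.5,z))*1000)
print(cc(wz(228,190,.085))*1000)
```

```text
[ 20.8 113.1]
[ 20.8 114.8]
[  1.3 114.7]
```

```bash
python3 -m handwheel '[{"dx":0.02,"dy":0,"dz":-0.0015,"wx":0,"wy":0,"wz":0},{"dx":0.02,"dy":0,"dz":0,"wx":0,"wy":0,"wz":0},{"dx":0.015,"dy":0,"dz":0,"wx":0,"wy":0,"wz":0},{"dx":0.004,"dy":0,"dz":0,"wx":0,"wy":0,"wz":0},{"dx":0,"dy":0,"dz":0,"wx":0,"wy":0,"wz":0}]' >/dev/null; python3 s.py
python3 - <<'E'
from h import *
import cv2
for n in ['wrist','side','scene']:
    im=read_camera(n)['image'][:,:,::-1]
    if n!='wrist': im=cv2.resize(im[120:240,190:310],None,fx=5,fy=5,interpolation=cv2.INTER_CUBIC)
    cv2.imwrite(f'pics/{n}8.png',im)
E
```

```text
t 26.43 c [ 21.3 114. ] z 0.1504 F x -0.24 y 0.37 z 0.20
```

View pics/wrist8.png

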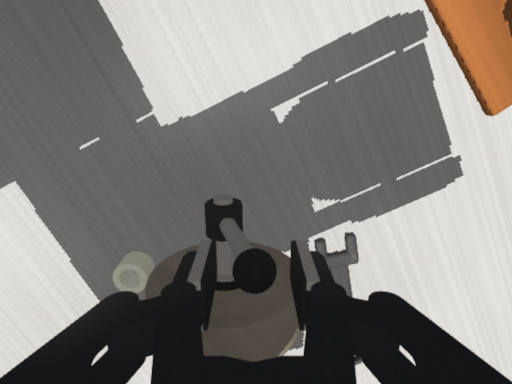

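View pics/side8.png

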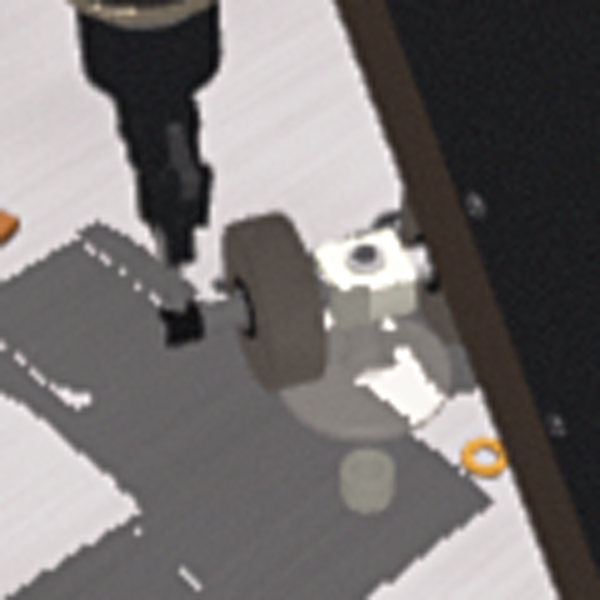

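```bash
python3 -m handwheel '[{"dx":0,"dy":0,"dz":-0.004,"wx":0,"wy":0,"wz":0},{"dx":0,"dy":0,"dz":-0.003,"wx":0,"wy":0,"wz":0}]' >/dev/null; python3 s.py
for i in 1 2 3 4 5 6; do python3 -m handwheel '[{"dx":0,"dy":0,"dz":-0.001,"wx":0,"wy":0,"wz":0}]' >/dev/null; python3 s.py; done
```

```text
t 26.82 c [ 13.9 114. ] z 0.1505 F x 0.24 y -0.26 z 0.23
t 26.95 c [ 13.4 114. ] z 0.1506 F x 2.50 y 0.03 z 0.05
t 27.07 c [ 12.6 114. ] z 0.1505 F x 2.48 y -0.35 z 0.14
t 27.20 c [ 11.4 114. ] z 0.1504 F x 2.83 y -0.59 z 0.30
t 27.32 c [ 10.3 114. ] z 0.1503 F x 2.81 y -0.36 z 0.71
t 27.45 c [  9.2 114. ] z 0.1503 F x 3.12 y -0.41 z -0.44
t 27.57 c [  8.1 113.9] z 0.1503 F x 2.76 y 0.79 z 0.09
```

```bash
for i in 1 2 3 4 5 6 7 8; do python3 -m handwheel '[{"dx":0,"dy":0,"dz":-0.001,"wx":0,"wy":0,"wz":0}]' >/dev/null; python3 s.py; done
```

```text
t 27.70 c [  7.1 113.9] z 0.1503 F x 2.85 y 0.40 z 0.39
t 27.82 c [  6.1 114. ] z 0.1503 F x 2.79 y 0.07 z 0.17
t 27.95 c [  5.1 114. ] z 0.1503 F x 2.69 y -0.08 z 0.15
t 28.07 c [  4.1 113.9] z 0.1503 F x 3.20 y 0.78 z -0.22
t 28.20 c [  3.1 113.9] z 0.1503 F x 2.99 y 0.11 z -0.16
t 28.32 c [  2.1 113.9] z 0.1503 F x 3.55 y 0.62 z -0.06
t 28.45 c [  1.1 113.9] z 0.1503 F x 2.58 y -0.36 z 0.40
t 28.57 c [1.00e-01 1.14e+02] z 0.1503 F x 2.58 y -0.06 z 0.10
```

```bash
for i in 1 2 3 4 5; do python3 -m handwheel '[{"dx":0,"dy":0,"dz":-0.0008,"wx":0,"wy":0,"wz":0}]' >/dev/null; python3 s.py; done
```

```text
t 28.70 c [ -0.7 114. ] z 0.1503 F x 2.03 y 0.14 z 0.45
t 28.82 c [ -1.4 113.9] z 0.1503 F x 3.19 y -0.32 z 0.15
t 28.95 c [ -2.3 113.9] z 0.1503 F x 2.01 y -0.04 z 0.06
t 29.07 c [ -3.1 113.9] z 0.1503 F x 4.06 y -0.30 z 0.25
t 29.20 c [ -3.9 114. ] z 0.1503 F x 3.08 y -0.18 z 0.49
```

```bash
for i in 1 2 3 4; do python3 -m handwheel '[{"dx":0,"dy":0,"dz":-0.0007,"wx":0,"wy":0,"wz":0}]' >/dev/null; python3 s.py; done
```

```text
t 29.32 c [ -4.5 113.9] z 0.1503 F x 3.45 y -0.08 z 0.01
t 29.45 c [ -5.2 114. ] z 0.1503 F x 2.77 y -1.10 z -0.57
t 29.57 c [ -6.  113.9] z 0.1503 F x 1.82 y -0.57 z 0.61
t 29.70 c [ -6.7 113.9] z 0.1503 F x 2.97 y 0.15 z 0.29
```

```bash
for i in 1 2 3 4; do python3 -m handwheel '[{"dx":0,"dy":0,"dz":-0.0007,"wx":0,"wy":0,"wz":0}]' >/dev/null; python3 s.py; done
```

```text
t 29.82 c [ -7.4 113.9] z 0.1503 F x 2.34 y 0.04 z -0.96
t 29.95 c [ -8.1 113.9] z 0.1503 F x 1.85 y 0.33 z -0.13
t 30.07 c [ -8.7 114. ] z 0.1503 F x 3.53 y -0.76 z -0.17
t 30.20 c [ -9.4 113.9] z 0.1503 F x 3.10 y -0.55 z 0.69
```

```bash
for i in 1 2 3 4; do python3 -m handwheel '[{"dx":0,"dy":0,"dz":-0.0008,"wx":0,"wy":0,"wz":0}]' >/dev/null; python3 s.py; done
```

```text
t 30.32 c [-10.2 114. ] z 0.1503 F x 2.91 y -0.33 z 1.07
t 30.45 c [-11.  113.9] z 0.1503 F x 3.36 y 0.17 z 0.75
t 30.57 c [-11.8 114. ] z 0.1503 F x 3.22 y -0.34 z -0.53
t 30.70 c [-12.6 114. ] z 0.1503 F x 3.59 y -0.28 z 0.49
```

```bash
for i in 1 2 3 4; do python3 -m handwheel '[{"dx":0,"dy":0,"dz":-0.0008,"wx":0,"wy":0,"wz":0}]' >/dev/null; python3 s.py; done
```

```text
t 30.82 c [-13.4 113.9] z 0.1503 F x 2.93 y -0.47 z -0.51
t 30.95 c [-14.2 114. ] z 0.1503 F x 3.83 y -0.34 z 0.18
t 31.07 c [-15. 114.] z 0.1503 F x 4.68 y -0.64 z 0.44
t 31.20 c [-15.8 114. ] z 0.1503 F x 3.79 y -0.70 z -0.38
```

```bash
for i in 1 2 3; do python3 -m handwheel '[{"dx":0,"dy":0,"dz":-0.0004,"wx":0,"wy":0,"wz":0}]' >/dev/null; python3 s.py; done
```

```text
t 31.32 c [-16.2 114. ] z 0.1503 F x 3.77 y -1.19 z -0.12
t 31.45 c [-16.6 114. ] z 0.1503 F x 4.55 y -0.23 z 0.15
t 31.57 c [-17. 114.] z 0.1503 F x 4.98 y -0.89 z -0.82
```

```bash
for i in 1 2; do python3 -m handwheel '[{"dx":0,"dy":0,"dz":-0.0004,"wx":0,"wy":0,"wz":0}]' >/dev/null; python3 s.py; done; for i in 1 2 3; do python3 -m handwheel '[{"dx":0,"dy":0,"dz":0,"wx":0,"wy":0,"wz":0}]' >/dev/null; python3 s.py; done
```

```text
t 31.70 c [-17.4 113.9] z 0.1503 F x 5.03 y -1.36 z -0.47
t 31.82 c [-17.8 114. ] z 0.1503 F x 4.45 y -0.19 z 0.50
t 31.95 c [-17.8 113.9] z 0.1503 F x 4.69 y -0.09 z -0.28
t 32.08 c [-17.8 114. ] z 0.1503 F x 4.92 y -0.41 z 0.49
t 32.20 c [-17.8 114. ] z 0.1503 F x 4.68 y -0.34 z -0.50
```

```bash
for i in 1; do python3 -m handwheel '[{"dx":0,"dy":0,"dz":-0.0005,"wx":0,"wy":0,"wz":0}]' >/dev/null; python3 s.py; done; for i in 1 2 3; do python3 -m handwheel '[{"dx":0,"dy":0,"dz":0,"wx":0,"wy":0,"wz":0}]' >/dev/null; python3 s.py; done
```

```text
t 32.33 c [-18.3 114. ] z 0.1503 F x 5.50 y -0.20 z 0.56
t 32.45 c [-18.3 114. ] z 0.1503 F x 4.75 y -0.52 z -0.07
t 32.58 c [-18.3 113.9] z 0.1503 F x 4.26 y -0.20 z -0.78
t 32.70 c [-18.3 113.9] z 0.1503 F x 4.48 y -0.65 z -0.13
```

```bash
for i in 1; do python3 -m handwheel '[{"dx":0,"dy":0,"dz":-0.0005,"wx":0,"wy":0,"wz":0}]' >/dev/null; python3 s.py; done; for i in 1 2 ; do python3 -m handwheel '[{"dx":0,"dy":0,"dz":0,"wx":0,"wy":0,"wz":0}]' >/dev/null; python3 s.py; done
```

```text
t 32.83 c [-18.8 114. ] z 0.1503 F x 4.48 y 0.04 z -0.93
t 32.95 c [-18.8 114. ] z 0.1503 F x 3.97 y -0.38 z -0.40
t 33.08 c [-18.8 114. ] z 0.1503 F x 4.40 y -0.08 z -0.68
```

```bash
for i in 1 2; do python3 -m handwheel '[{"dx":0,"dy":0,"dz":-0.0005,"wx":0,"wy":0,"wz":0}]' >/dev/null; python3 s.py;  python3 -m handwheel '[{"dx":0,"dy":0,"dz":0,"wx":0,"wy":0,"wz":0}]' >/dev/null; python3 s.py; done
```

```text
t 33.20 c [-19.3 114. ] z 0.1503 F x 5.81 y -1.07 z 0.53
t 33.33 c [-19.3 113.9] z 0.1503 F x 5.83 y -1.23 z -1.42
t 33.45 c [-19.7 114. ] z 0.1503 F x 6.39 y -1.69 z -0.45
t 33.58 c [-19.7 113.9] z 0.1503 F x 5.76 y -0.47 z -0.29
```

```bash
for i in 1 2 3 4; do python3 -m handwheel '[{"dx":0,"dy":0,"dz":0,"wx":0,"wy":0,"wz":0}]' >/dev/null; python3 s.py; done
```

```text
t 33.70 c [-19.7 114. ] z 0.1503 F x 4.63 y -0.52 z -1.10
t 33.83 c [-19.8 114. ] z 0.1503 F x 4.46 y -0.59 z 0.20
t 33.95 c [-19.7 114. ] z 0.1503 F x 4.72 y -0.48 z 0.15
t 34.08 c [-19.8 114. ] z 0.1503 F x 5.26 y -0.04 z -0.55
```

```bash
python3 -m handwheel '[{"dx":0,"dy":0,"dz":0.004,"wx":0,"wy":0,"wz":0},{"dx":0,"dy":0,"dz":0.004,"wx":0,"wy":0,"wz":0},{"dx":-0.03,"dy":0,"dz":0,"wx":0,"wy":0,"wz":0},{"dx":-0.03,"dy":0,"dz":0,"wx":0,"wy":0,"wz":0},{"dx":0,"dy":-0.05,"dz":0.012,"wx":0,"wy":0,"wz":0},{"dx":0,"dy":-0.0067,"dz":0,"wx":0.1745,"wy":0,"wz":0},{"dx":0,"dy":0,"dz":0,"wx":0.1745,"wy":0,"wz":0},{"dx":0,"dy":0,"dz":0,"wx":0.1745,"wy":0,"wz":0}]' 0.044 >/dev/null
python3 -m handwheel '[{"dx":0,"dy":0,"dz":0,"wx":0.1745,"wy":0,"wz":0},{"dx":0,"dy":0,"dz":0,"wx":0.1745,"wy":0,"wz":0},{"dx":0,"dy":0,"dz":0,"wx":0.1745,"wy":0,"wz":0},{"dx":0,"dy":0,"dz":0,"wx":0.1745,"wy":0,"wz":0},{"dx":0,"dy":0,"dz":0,"wx":0.1745,"wy":0,"wz":0},{"dx":0,"dy":0,"dz":0,"wx":0.1745,"wy":0,"wz":0},{"dx":0,"dy":0,"dz":0,"wx":0,"wy":0,"wz":0},{"dx":0,"dy":0,"dz":0,"wx":0,"wy":0,"wz":0}]'; python3 s.py
python3 - <<'E'
from h import *
import cv2
o,R=st(); print(np.round(R[:,2],3))
cv2.imwrite('pics/wrist9.png',read_camera('wrist')['image'][:,:,::-1])
E
```

```text
clock: 36.08
position: [0.5766, -0.0331, 0.2102]
eef_rot: [-0.598, -0.377, 0.599, -0.376]
force: [-0.1, 1.0, 0.4]
grip_width: 0.0437
t 36.08 c [ 0.1 57.2] z 0.2102 F x -0.49 y 0.87 z 0.43
t 36.08 pos [ 0.5766 -0.0331  0.2102] w 0.0437 F [-0.06  1.    0.43] q [-0.11  0.42  1.81  0.    0.91  1.91]
carrier xy [0.0001 0.0572] Fc xyz [-0.49  0.87  0.43]
[-0.433 -0.901  0.   ]
```

View pics/wrist9.png

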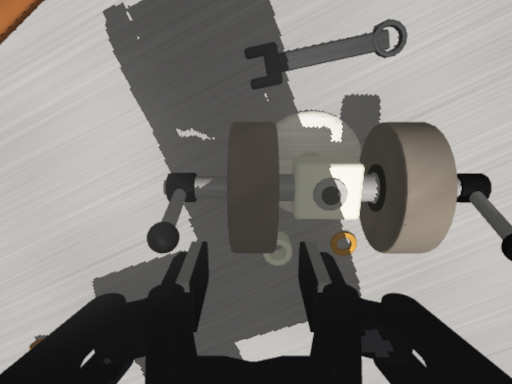

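```bash
python3 -m handwheel '[{"dx":0.03,"dy":0.009,"dz":0,"wx":0,"wy":0,"wz":0},{"dx":0.025,"dy":0,"dz":0,"wx":0,"wy":0,"wz":0},{"dx":0.0155,"dy":0,"dz":0,"wx":0,"wy":0,"wz":0},{"dx":0,"dy":0,"dz":0.003,"wx":0,"wy":0,"wz":0},{"dx":0,"dy":0,"dz":0.0015,"wx":0,"wy":0,"wz":0}]' >/dev/null; python3 s.py
for i in 1 2 3 4 ; do python3 -m handwheel '[{"dx":0,"dy":0,"dz":0.0003,"wx":0,"wy":0,"wz":0}]' >/dev/null; python3 s.py; done
```

```text
t 36.75 c [ 9.5 52.7] z 0.1406 F x 0.12 y -0.22 z 0.73
t 36.88 c [ 9.7 52.5] z 0.1407 F x 0.45 y -0.08 z -0.52
t 37.00 c [ 9.5 52.2] z 0.1405 F x -0.64 y 0.98 z 0.55
t 37.12 c [ 9.4 52. ] z 0.1402 F x 0.08 y 1.57 z 1.19
t 37.25 c [ 9.4 51.8] z 0.1401 F x 0.09 y 2.68 z 2.21
```

```bash
python3 -m handwheel '[{"dx":0,"dy":0,"dz":0.0003,"wx":0,"wy":0,"wz":0},{"dx":0,"dy":0,"dz":0.0001,"wx":0,"wy":0,"wz":0},{"dx":0,"dy":0,"dz":0,"wx":0,"wy":0,"wz":0}]' >/dev/null; python3 s.py
python3 -m handwheel '[{"dx":0,"dy":0,"dz":-0.004,"wx":0,"wy":0,"wz":0},{"dx":0,"dy":0,"dz":-0.004,"wx":0,"wy":0,"wz":0},{"dx":0,"dy":0,"dz":-0.002,"wx":0,"wy":0,"wz":0}]' >/dev/null; python3 s.py
for i in 1 2 3 4 ; do python3 -m handwheel '[{"dx":0,"dy":0,"dz":-0.0003,"wx":0,"wy":0,"wz":0}]' >/dev/null; python3 s.py; done
```

```text
t 37.62 c [ 9.4 51.4] z 0.1400 F x -0.46 y 4.81 z 3.74
t 38.00 c [ 9.  61.3] z 0.1396 F x -0.88 y -0.04 z 0.00
t 38.12 c [ 9.  61.5] z 0.1397 F x 0.79 y 0.33 z 0.07
t 38.25 c [ 9.1 61.7] z 0.1398 F x 0.03 y -0.96 z -1.04
t 38.38 c [ 9.1 62. ] z 0.1398 F x 0.37 y -0.59 z -0.04
t 38.50 c [ 9.2 62.3] z 0.1398 F x 0.54 y -0.40 z -0.49
```

```bash
for i in 1 2 3 ; do python3 -m handwheel '[{"dx":0,"dy":0,"dz":-0.0003,"wx":0,"wy":0,"wz":0}]' >/dev/null; python3 s.py; done
```

```text
t 38.62 c [ 9.2 62.6] z 0.1398 F x -0.08 y -0.69 z 0.47
t 38.75 c [ 9.2 62.8] z 0.1398 F x 0.13 y -2.15 z 1.94
t 38.88 c [ 9.2 63.1] z 0.1399 F x 0.30 y -3.77 z 2.58
```

```bash
python3 -m handwheel '[{"dx":0,"dy":0,"dz":-0.0002,"wx":0,"wy":0,"wz":0},{"dx":0,"dy":0,"dz":0,"wx":0,"wy":0,"wz":0}]' >/dev/null; python3 s.py
for i in 1 2 3; do python3 -m handwheel '[{"dx":0,"dy":0,"dz":0.004,"wx":0,"wy":0,"wz":0},{"dx":0,"dy":0,"dz":0.004,"wx":0,"wy":0,"wz":0},{"dx":0,"dy":0,"dz":0.0026,"wx":0,"wy":0,"wz":0},{"dx":0,"dy":0,"dz":0.0005,"wx":0,"wy":0,"wz":0},{"dx":0,"dy":0,"dz":0.0005,"wx":0,"wy":0,"wz":0},{"dx":0,"dy":0,"dz":0.0005,"wx":0,"wy":0,"wz":0},{"dx":0,"dy":0,"dz":0,"wx":0,"wy":0,"wz":0}]' >/dev/null; python3 s.py
python3 -m handwheel '[{"dx":0,"dy":0,"dz":-0.004,"wx":0,"wy":0,"wz":0},{"dx":0,"dy":0,"dz":-0.004,"wx":0,"wy":0,"wz":0},{"dx":0,"dy":0,"dz":-0.0026,"wx":0,"wy":0,"wz":0},{"dx":0,"dy":0,"dz":-0.0005,"wx":0,"wy":0,"wz":0},{"dx":0,"dy":0,"dz":-0.0005,"wx":0,"wy":0,"wz":0},{"dx":0,"dy":0,"dz":-0.0005,"wx":0,"wy":0,"wz":0},{"dx":0,"dy":0,"dz":0,"wx":0,"wy":0,"wz":0}]' >/dev/null; python3 s.py; done
```

```text
t 39.12 c [ 9.2 63.3] z 0.1399 F x 0.34 y -5.67 z 4.35
t 40.00 c [ 9.3 51.6] z 0.1399 F x 0.41 y 3.23 z 2.55
t 40.88 c [ 9.2 63.2] z 0.1399 F x 0.14 y -4.10 z 3.40
t 41.75 c [ 9.3 51.6] z 0.1399 F x 0.27 y 3.74 z 1.51
t 42.62 c [ 9.2 63.2] z 0.1399 F x -0.70 y -4.41 z 2.58
t 43.50 c [ 9.3 51.6] z 0.1399 F x -0.09 y 3.34 z 1.00
t 44.38 c [ 9.2 63.2] z 0.1399 F x 0.31 y -4.76 z 3.80
```

```bash
for i in 1 2; do python3 -m handwheel '[{"dx":0,"dy":0,"dz":0.004,"wx":0,"wy":0,"wz":0},{"dx":0,"dy":0,"dz":0.004,"wx":0,"wy":0,"wz":0},{"dx":0,"dy":0,"dz":0.0028,"wx":0,"wy":0,"wz":0},{"dx":0,"dy":0,"dz":0.0005,"wx":0,"wy":0,"wz":0},{"dx":0,"dy":0,"dz":0.0005,"wx":0,"wy":0,"wz":0},{"dx":0,"dy":0,"dz":0.0005,"wx":0,"wy":0,"wz":0},{"dx":0,"dy":0,"dz":0.0001,"wx":0,"wy":0,"wz":0}]' >/dev/null; python3 s.py
python3 -m handwheel '[{"dx":0,"dy":0,"dz":-0.004,"wx":0,"wy":0,"wz":0},{"dx":0,"dy":0,"dz":-0.004,"wx":0,"wy":0,"wz":0},{"dx":0,"dy":0,"dz":-0.0028,"wx":0,"wy":0,"wz":0},{"dx":0,"dy":0,"dz":-0.0005,"wx":0,"wy":0,"wz":0},{"dx":0,"dy":0,"dz":-0.0005,"wx":0,"wy":0,"wz":0},{"dx":0,"dy":0,"dz":-0.0005,"wx":0,"wy":0,"wz":0},{"dx":0,"dy":0,"dz":0,"wx":0,"wy":0,"wz":0}]' >/dev/null; python3 s.py; done
python3 -m handwheel '[{"dx":0,"dy":0,"dz":0.003,"wx":0,"wy":0,"wz":0},{"dx":0,"dy":0,"dz":0.003,"wx":0,"wy":0,"wz":0},{"dx":-0.03,"dy":0,"dz":0,"wx":0,"wy":0,"wz":0},{"dx":-0.04,"dy":0,"dz":0,"wx":0,"wy":0,"wz":0},{"dx":-0.05,"dy":0,"dz":0,"wx":0,"wy":0,"wz":0},{"dx":0,"dy":-0.05,"dz":0,"wx":0,"wy":0,"wz":0},{"dx":0,"dy":0,"dz":0,"wx":0,"wy":0,"wz":0},{"dx":0,"dy":0,"dz":0,"wx":0,"wy":0,"wz":0}]'; python3 s.py
python3 - <<'E'
from h import *
import cv2
for n in ['wrist','scene']:
    im=read_camera(n)['image'][:,:,::-1]
    if n!='wrist': im=cv2.resize(im[180:300,160:300],None,fx=5,fy=5,interpolation=cv2.INTER_CUBIC)
    cv2.imwrite(f'pics/{n}10.png',im)
E
```

```text
t 45.25 c [ 9.3 51.3] z 0.1399 F x -0.20 y 5.64 z 2.88
t 46.12 c [ 9.1 63.1] z 0.1399 F x -0.53 y -4.48 z 3.74
t 47.00 c [ 9.3 51.3] z 0.1400 F x 0.69 y 5.09 z 2.07
t 47.88 c [ 9.1 63. ] z 0.1398 F x -0.28 y -3.53 z 2.27
clock: 48.88
position: [0.54, -0.0152, 0.2599]
eef_rot: [0.599, 0.375, -0.599, 0.375]
force: [0.4, -0.7, -1.0]
grip_width: 0.044
t 48.88 c [-40.6  57.3] z 0.2599 F x 0.64 y -0.43 z -0.95
```

View pics/wrist10.png

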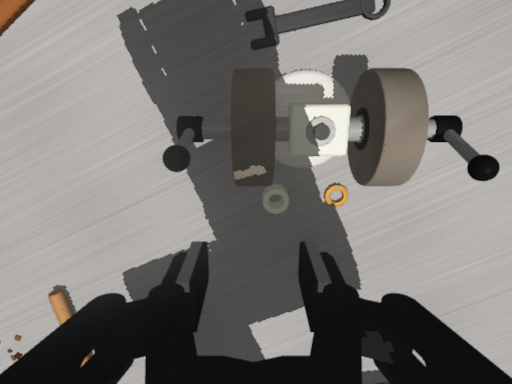

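View pics/scene10.png

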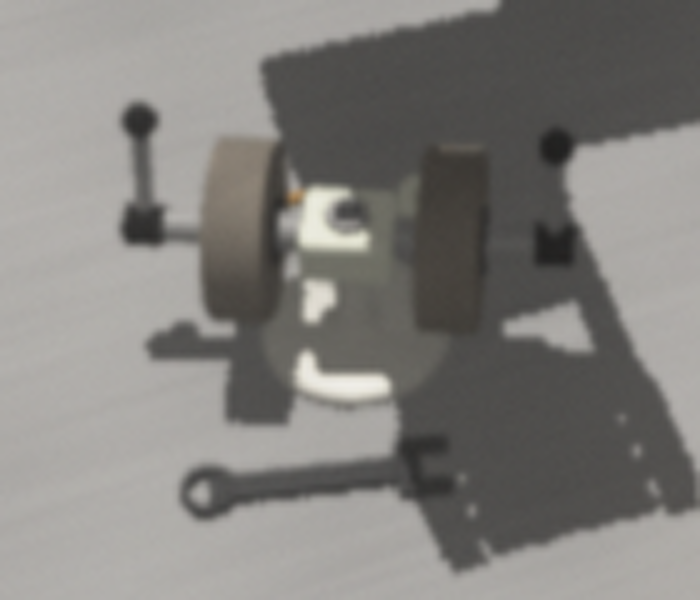

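```bash
python3 -c "
from bench import order; print(order.close_job())"
```

```text
the job is handed in; nothing more can be done
None
```

I found that stone_1 (the carrier's +y end) was the loose one, tightened its lever to about 5 N at the ball, and rocked it again to check. The job was handed in at about 49 s, and no verdict was reported.

| Stone | Finger travel between contact on the two faces | Load each way |
|---|---|---|
| stone_2 | 9.9 mm, the bare finger clearance, so sound | mostly 3–5 N, lowest swing 2.3 N |
| stone_1 before tightening | 13.5 mm, about ±1.8 mm of free play | mostly 3–5.8 N, lowest swing 2.5 N |
| stone_1 after tightening | about 10.3 mm | 3–5.7 N |

- **Tightening:** lever_1 turned freely at about 2.8 N and then firmed. I stopped where the still readings averaged about 5.3 N, inside the 4–6 N snug range. Single readings scatter by about 0.5 N or more, and the highest I saw was 6.4 N, below the 7.5 N limit.
- **Proof rocking:** at about 4 N each way, stone_1 now moves 11.6 mm against 11.45 mm for the sound stone. I put the remaining 0.15 mm down to measurement noise, but I could not rule out a trace of play.
- **Final view:** the gripper was clear of everything. lever_2's ball was within about a pixel of where it started in the scene camera. The spanner, spare bush and thrust ring looked undisturbed; I did not recheck the brush, oil and scraper.

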